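# Lock the striker in its keeper

## Task

Put the striker away: lay it flat in the bay of the wooden striker keeper and let go of it, then turn the keeper's sloping bar knob clockwise until its spring bolt snaps all the way out over the striker. Let go of the knob, and leave the carrom men and the rings where they are.

Things in the scene. Friction and masses are not known exactly. Their poses are not given: they have to be found in the camera images.
- striker_center (a point): Centre (half-way up) of the loose carrom striker: a smooth cream disc, 41 mm diameter, 10 mm thick, 15 g, lying flat on the board (its centre 5 mm up). It is the larger of the discs lying on the board; two smaller discs are carrom men. z is the disc's axis.
- keeper: The striker keeper, fixed to the board: base 110 (x) by 200 mm (y), 12 mm high. Origin under the knob's cam; z up, its -x is the side its slope faces, and the bay lies towards +y. The knob's bar tops out 120 mm above the board. The cam is a notched disc, 64 mm across, under the bar; nothing else near it rises more than 2 mm above the cam's sloping top.
- bay (a point): Centre of the floor of the striker's bay, 50 mm above the board, 85 mm to the keeper's +y of the knob's axis; same axes as the keeper. Curved cheeks 7 mm high at its +y and -y leave about 2.5 mm of play round the striker; towards +x and -x it is open, with floor for a finger on each side (close along x; the floor ends 36 mm from the centre).
- knob_grip (a point): Point on the knob's turning axis at the middle of its bar grip, which is 46 mm long (this frame's x), 14 mm thick (y: grip it there) and 26 mm high (z). z is the turning axis, pointing out of the knob; it leans 0.52 rad from vertical towards the keeper's -x, so the hand must be tilted as much. x and y turn with the knob. The cam's flat top lies 23.5 mm below this point along the axis.
- knob (a joint): Knob angle, rad, 0 to 4.2; grows clockwise seen from above; starts at 0 to 0.6. About 0.15 N m turns it and it stays where left. How the cam sits on its shaft differs each time and is not told: the bolt drops after 1.3 to 2.9 rad of turning, so turn in steps, regrasp and watch or feel for the drop. The notch then stops the knob within 0.15 rad: do not force it.
- bolt (a joint): How far the spring bolt has come out, m: about 0 while its nose rides on the cam's rim (drawn back), about 0.012 when the nose has dropped into the cam's notch (fully out, locked). The spring pushes it out with 5 to 7 N. It slides along the keeper's +y.
- bolt_tip (a point): Tip of the spring bolt, a steel rod 10 mm in diameter lying along the keeper's y; this point is on its axis, about 20 mm above the bay's floor. Drawn back it ends 24 mm short of the bay's centre, clear of the striker; fully out it ends about 12 mm short of the centre, over the striker's edge, passing about 5 mm above its top.
- man_a_center (a point): Centre of a carrom man, a loose disc 31 mm in diameter and 8 mm thick. Leave alone.
- man_b_center (a point): Centre of another carrom man, of the same size. Leave alone.
- ring_board: Fixed stubby wooden board, 60 by 150 mm, 18 mm high, with two pegs rising to 50 mm; origin under its centre.
- ring_a: Loose steel ring, 42 mm outside, round one peg of the ring board. Leave alone.
- ring_b: Loose steel ring, 42 mm outside, round the other peg. Leave alone.
- tin: Fixed aluminium box, 85 by 120 mm, 45 mm high, with a press button on its lid (63 mm high with the button); origin under its centre. Not used.
Things that resemble listed ones, but are neither listed nor needed, are in the scene too. Leave any blue or red look-alike of the part that bears striker_center alone.

How it is judged:
By the outcome, as a careful person would: the job done as asked, in the order asked, and still so for the second after the job is handed in, with the robot touching nothing.
It also fails if it takes over 72 s, if anything falls off the work surface, if the arm or the gripper's body presses on something with over 40 N, if the wrist force passes 120 N, or if a joint passes its speed limit or range.

## Robot

A 6-joint arm with a two-finger parallel gripper is mounted at the origin on the work surface. World frame = base frame: x ahead of the robot, y to its left, z up, the work surface at z = 0. Lengths are in m, angles in rad, forces in N, time in s.
With the tool pointing down it reaches from about 0.275 to 0.825 m from the base axis. Payload 4.9 kg.
Tool frame: the origin (TCP) lies at the very end of the fingers, on their centre line; the grasp point (between the pads) lies 19 mm behind it; z points along the fingers, y is the line along which they close (so a half turn about z gives the same grasp; the last joint's range is limited). The gripper opens to 85 mm and grips with 20 to 120 N. Pads are 22 mm wide; open, the fingers measure 114 mm over their backs; the gripper's body (76 mm by 85 mm) begins 54 mm behind the grasp point. The pads swing forward as they close: fully open they stand 13 mm farther back than shut.
Start: joints at [-1.465, 0.326, -0.193, 1.052, 0, 1.437], TCP at [0.131, -0.534, 0.231] pointing down, gripper open.
Joint ranges: [-2.65, 2.65], [-0.97, 1.79], [-1.3, 1.35], [-1.93, 2.1], [-1.47, 1.37], [-3.14, 3.14]. Speed limits (rad/s): [2.57, 2.57, 3.14, 3.14, 3.14, 3.14].

## Interface

Orientations are given as a unit quaternion [w, x, y, z].
In Python, from rig import sensors, imaging, manip gives the robot as it stands.
- The arm moves only by the tool carry_out, never from a script. Its argument "commands" is a list of rows, each a list of 4 numbers: the shift along the world's x, y, z in m, then the turn about the world's z in rad. In form: [[x, y, z, spin], ...]. A call has 1 to 10 rows; each row shifts and turns the commanded pose from where the row before left it; what a row does not reach is not made up. A row lasts 1/8 s, in which the tool goes at most 62.5 mm and 10.7 degrees, less where a joint would pass 70% of its speed; a pose out of reach is approached as far as the arm can. A call is refused whole if a number of a shift passes 0.0625 or a number of a turn 0.188, either way. A call with a gripper value outside its range is refused whole. "jaw" is the opening in per cent of the stroke, from 0 (shut) to 100 (fully open), set as the call begins (left out, the last holds). The fingers move at their own pace and stop on an object; the grip force is fixed at half the most. Time passes only in rows, so rows that do not move let the fingers close. It gives the time, the measured TCP pose, the force, the opening and the grip force at its end, in the units of the state.
- sensors.get_obs(): the state, without advancing time (a new reading comes with each control period).
- imaging.camera(name): name is "side" or "top"; returns (picture, depth): 420x560x3 uint8, blue, green, red; 420x560 float32, m along the optical axis (not along the pixel's ray), 0 where there is no reading.
- imaging.camera_model(name): a dict with "vfov" (degrees; the focal length in pixels is half the picture's height over the tangent of half this angle, whatever the lens; pixels are square), "cx", "cy" (the principal point, pixels), "k1" (the pictures are not rectified: a ray, as slopes to the right and down, at radius r is drawn at 1 + k1 r^2 times it, then the intrinsics apply), "R" (3x3) and "t" (3): a world point X has camera coordinates R X + t. Camera axes: x right, y down, z forward; pixel columns grow to the right and rows downward; lengths in m; the calibration is good to about 2 mm. A picture is of the moment at which its call begins. camera_model takes no time and is no camera call.
- manip.finish_job(): hands the job in; it is judged then, once.
The state is a dict: "time_s": time; "q": joint angles; "dq": joint speeds; "tau": joint torques, N m; "position": TCP position; "tool_rot": TCP orientation; "ft_force": force on the tool from outside, world axes, zero at the start; "wrist_torque": the same for the moment, N m; "width": finger opening in m; "grasp_force": force on a finger pad.
Only numpy, scipy, OpenCV 4.12 (cv2) and the standard library are available. Lean on these libraries where they do the work, as an engineer would, in place of code of your own. Each camera call takes 0.05 s, during which the arm holds its last target. There are 200 camera calls.

## Working session

There is one attempt and no reset: what is moved stays moved. The work goes in short steps, Python scripts to look and compute and a tool call to move; the robot and the scene stay as the last step left them, time stands still between calls to the robot, and variables do not carry over. Pictures are saved under pics/ and viewed, at most 10 in all, crops included, and the job is handed in when it is done.

Besides the shell and the picture viewer there is one more tool, called after "Call:" as name(argument=value, ...), one argument or row to a line, values as JSON. carry_out: Moves the arm, as the interface text tells. Its arguments: {"type":"object","properties":{"commands":{"type":"array","items":{"type":"array","items":{"type":"number"}}},"jaw":{"type":"number"}},"required":["commands"]}

```bash
ls; mkdir -p pics; cat > h.py <<'E'
import numpy as np, cv2
from rig import sensors, imaging, manip
def K(m):
    f=210/np.tan(np.radians(m["vfov"])/2); return f
def px2w(name,u,v,z=None,depth=None):
    m=imaging.camera_model(name); f=K(m); R=np.array(m["R"]);t=np.array(m["t"])
    d=np.array([(u-m["cx"])/f,(v-m["cy"])/f]); s=d.copy()
    for _ in range(20): s=d/(1+m["k1"]*(s@s))
    ray=np.array([s[0],s[1],1.])
    if depth is not None: return R.T@(ray*depth-t)
    c=-R.T@t; w=R.T@ray
    return c+w*(z-c[2])/w[2]
def w2px(name,X):
    m=imaging.camera_model(name); f=K(m); c=np.array(m["R"])@np.array(X)+np.array(m["t"])
    s=c[:2]/c[2]; s=s*(1+m["k1"]*(s@s)); return s*f+[m["cx"],m["cy"]],c[2]
def cloud(name,depth):
    m=imaging.camera_model(name); f=K(m); R=np.array(m["R"]);t=np.array(m["t"])
    v,u=np.mgrid[:420,:560]; d=np.stack([(u-m["cx"])/f,(v-m["cy"])/f],-1); s=d.copy()
    for _ in range(20): s=d/(1+m["k1"]*(s**2).sum(-1,keepdims=True))
    P=np.concatenate([s,np.ones((420,560,1))],-1)*depth[...,None]
    return (P-t)@R
def shot(tag,names=("top","side")):
    for n in names:
        p,d=imaging.camera(n); cv2.imwrite(f"pics/{tag}_{n}.png",p); np.save(f"pics/{tag}_{n}.npy",d)
E
python3 - <<'E'
from h import *
shot("a")
for n in("top","side"):
    m=imaging.camera_model(n);R=np.array(m["R"]);print(n,m["vfov"],m["k1"],-R.T@np.array(m["t"]),R[2])
o=sensors.get_obs();print(o)
E
```

```text
pics
top 42.0691864379553 0.03464576664556445 [ 0.50476019 -0.02222398  1.2829578 ] [ 0.06025989  0.02845041 -0.99777719]
side 57.672393210961495 -0.043266902036673646 [ 0.2570506  -0.489212    0.60045461] [ 0.42374076  0.61394152 -0.66597266]
{'time_s': 0.1, 'q': array([-1.46519338e+00,  3.26896016e-01, -1.93531971e-01,  1.05199701e+00,
        2.27125525e-05,  1.43660227e+00]), 'dq': array([ 0.00010954, -0.00183815,  0.00144097,  0.00042651, -0.00136231,
        0.00178416]), 'tau': array([ 4.71896074e-04, -4.44239581e+01,  2.63037926e+01,  7.96814536e-03,
       -1.13531848e-04,  7.94925992e-07]), 'position': array([ 0.13059085, -0.53370816,  0.23054759]), 'tool_rot': array([-8.14088167e-04,  9.92820453e-01,  1.19611390e-01,  2.29960654e-05]), 'ft_force': array([0.29335474, 0.29167324, 1.08186114]), 'wrist_torque': array([-0.01863244,  0.04101975,  0.04478634]), 'grasp_force': 0.0, 'width': 0.08527999180295415}
```

View pics/a_top.png

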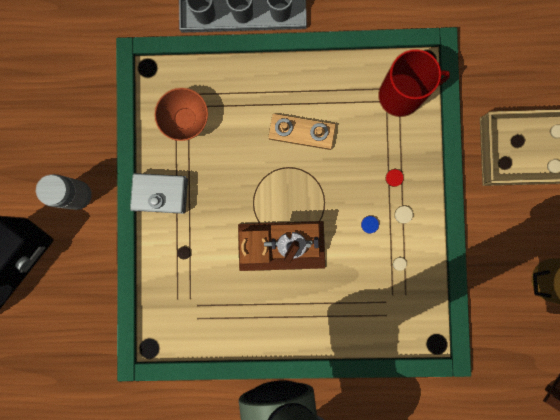

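View pics/a_side.png

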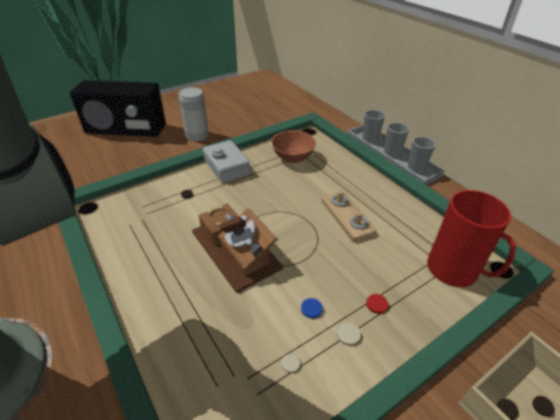

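```bash
python3 - <<'E'
from h import *
im=cv2.imread("pics/a_top.png");D=np.load("pics/a_top.npy");C=cloud("top",D)
g=cv2.cvtColor(im,cv2.COLOR_BGR2HSV)
for n,u,v in[("striker",404,214),("man",400,264),("dark",184,252),("board",350,290),("bay",252,246)]:
    print(n,C[v,u])
# discs by colour / height
H=C[...,2]
for n,u,v in[("striker",404,214),("man",400,264),("blue",370,224)]:
    m=np.zeros((424-2,562),np.uint8)
    c=C[v-14:v+15,u-14:u+15]; k=c[...,2]>(C[v-14:v+15,u-14:u+15,2].min()*0+np.median(c[...,2])+0.004)
    print(n,k.sum(),c[k].mean(0),np.ptp(c[k],0))
S=C[205:285,225:340]; k=(S[...,2]>0.03)
print("keeper hi",k.sum(),S[k].min(0),S[k].max(0))
k=(S[...,2]>0.008); pts=S[k][:,:2].astype(np.float32)
r=cv2.minAreaRect(pts);print(r)
for n in("top","side"):
    im=cv2.imread(f"pics/a_{n}.png"); (x0,x1,y0,y1)=(225,340,210,280) if n=="top" else (185,295,190,295)
    s=5
    cv2.imwrite(f"pics/crop_{n}.png",cv2.resize(im[y0:y1,x0:x1],None,fx=s,fy=s,interpolation=cv2.INTER_CUBIC))
E
```

```text
striker [ 0.55826759 -0.26739543  0.00685583]
man [ 0.44312115 -0.2538649   0.0091752 ]
dark [0.4803492  0.24721964 0.00562144]
board [ 0.38507167 -0.13798003  0.00393637]
bay [0.49157344 0.08362995 0.05066557]
striker 241 [ 0.55672922 -0.26081692  0.03257315] [0.08061805 0.27773904 1.27542527]
man 145 [ 0.4456306  -0.24790377  0.03593332] [0.09399251 0.26475964 1.27632225]
blue 232 [ 0.53605371 -0.18258062  0.03884023] [0.06468453 0.19351353 1.27515425]
keeper hi 2686 [ 0.45395302 -0.06514298  0.0302495 ] [0.54223584 0.1131637  1.2829578 ]
((0.4948873221874237, 0.020104654133319855), (0.2603946924209595, 0.1813378483057022), 89.0345458984375)
```

View pics/crop_top.png

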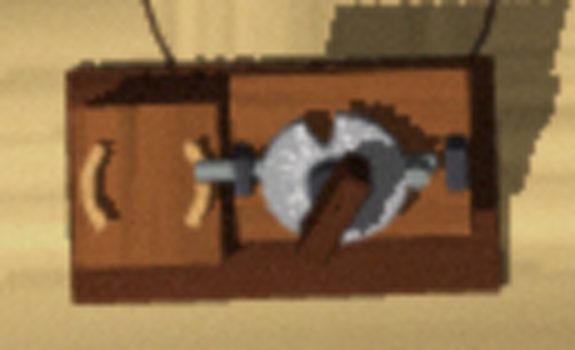

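View pics/crop_side.png

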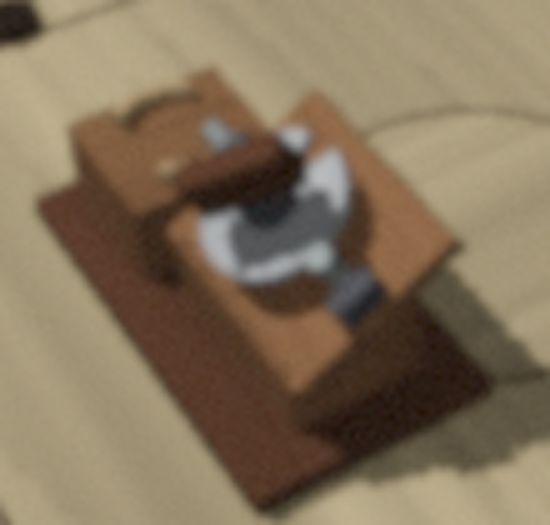

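```bash
python3 - <<'E'
from h import *
def comp(n,u,v,z,lo,hi):
    im=cv2.imread(f"pics/a_{n}.png");g=cv2.cvtColor(im,cv2.COLOR_BGR2HSV)
    m=cv2.inRange(g,lo,hi);_,L,st,ce=cv2.connectedComponentsWithStats(m)
    i=L[v,u]
    if i==0: print("none",n,g[v,u]);return
    cn,_=cv2.findContours((L==i).astype(np.uint8),0,1); c=cn[0][:,0].astype(float)
    W=np.array([px2w(n,a,b,z) for a,b in c],np.float32)[:,:2]
    print(n,(u,v),"z",z,st[i],px2w(n,*ce[i],z).round(4),"circ",cv2.minEnclosingCircle(W))
for n,u,v in[("top",404,214),("side",348,334),("top",400,264),("side",290,363)]:
    im=cv2.imread(f"pics/a_{n}.png");g=cv2.cvtColor(im,cv2.COLOR_BGR2HSV);print(g[v,u],g[v,u+25])
    for s in (90,70):
        comp(n,u,v,0.01,(0,0,100),(40,s,255))
comp("top",370,224,.01,(100,120,60),(130,255,255));comp("top",395,178,.01,(170,150,60),(180,255,255));comp("top",395,178,.01,(0,150,60),(5,255,255))
for n in("top","side"):
    C=cloud(n,np.load(f"pics/a_{n}.npy")).reshape(-1,3);D=np.load(f"pics/a_{n}.npy").ravel()>0
    C=C[D]
    def reg(x0,x1,y0,y1):
        k=(C[:,0]>x0)&(C[:,0]<x1)&(C[:,1]>y0)&(C[:,1]<y1);return C[k]
    b=reg(.4,.45,-.2,.2);print(n,"board",np.median(b[:,2]));print("table",np.median(reg(.3,.6,.45,.55)[:,2]) if n=="top" else 0)
    k=reg(.4,.6,-.12,.16);
    f=k[(k[:,2]>.04)&(k[:,2]<.056)&(k[:,1]>.06)]
    print("bayfloor",len(f),np.median(f[:,2]),np.percentile(f[:,:2],[2,98],axis=0),f.mean(0))
    if n=="top":
        e=k[(k[:,2]>.0085)];r=cv2.minAreaRect(e[:,:2].astype(np.float32));print(r)
        t=k[k[:,2]>.09];print("bar",len(t));print(t.round(4)[t[:,2].argsort()][::max(1,len(t)//12)],t.mean(0))
        base=k[(k[:,2]>.007)&(k[:,2]<.02)];print(len(base),cv2.minAreaRect(base[:,:2].astype(np.float32)))
E
```

```text
[ 21  70 216] [ 20 110 197]Traceback (most recent call last):
  File "<stdin>", line 13, in <module>
  File "<stdin>", line 9, in comp
cv2.error: OpenCV(4.12.0) /io/opencv/modules/imgproc/src/shapedescr.cpp:201: error: (-215:Assertion failed) count >= 0 && (depth == CV_32F || depth == CV_32S) in function 'minEnclosingCircle'
```

```bash
cat > m.py <<'E'
from h import *
def comp(n,u,v,z,lo,hi,tag="a"):
    im=cv2.imread(f"pics/{tag}_{n}.png");g=cv2.cvtColor(im,cv2.COLOR_BGR2HSV)
    m=cv2.inRange(g,lo,hi);_,L,st,ce=cv2.connectedComponentsWithStats(m)
    i=L[v,u]
    if i==0: print("none",n,g[v,u]);return
    cn,_=cv2.findContours((L==i).astype(np.uint8),0,1); c=cn[0][:,0].astype(float)
    W=np.ascontiguousarray(np.array([px2w(n,a,b,z) for a,b in c])[:,:2],np.float32)
    print(n,(u,v),"z",z,st[i],px2w(n,*ce[i],z).round(4),"circ",cv2.minEnclosingCircle(W))
E
python3 - <<'E'
from m import *
for n,u,v in[("top",404,214),("side",348,334),("top",400,264),("side",290,363)]:
    for s in (90,75):
        comp(n,u,v,0.01,(0,0,100),(40,s,255))
comp("top",370,224,.01,(100,120,60),(130,255,255));comp("top",395,178,.01,(0,150,60),(5,255,255))
for n in("top","side"):
    C=cloud(n,np.load(f"pics/a_{n}.npy")).reshape(-1,3);D=np.load(f"pics/a_{n}.npy").ravel()>0
    C=C[D]
    def reg(x0,x1,y0,y1):
        k=(C[:,0]>x0)&(C[:,0]<x1)&(C[:,1]>y0)&(C[:,1]<y1);return C[k]
    print(n,"board",np.median(reg(.4,.43,-.05,.1)[:,2]),"table",np.median(reg(.3,.6,.42,.5)[:,2]) if n=="top" else 0)
    k=reg(.4,.6,-.12,.16);
    f=k[(k[:,2]>.042)&(k[:,2]<.058)&(k[:,1]>.06)]
    print("bayfloor",len(f),np.median(f[:,2]),np.percentile(f[:,:2],[1,99],axis=0),f.mean(0))
    t=k[k[:,2]>.09];print("bar",len(t),t.mean(0),t.max(0));
    if n=="top":
        print(t.round(4)[t[:,2].argsort()][::max(1,len(t)//10)])
        for a,b in((.0085,1),(.007,.02)):
            e=k[(k[:,2]>a)&(k[:,2]<b)];print(cv2.minAreaRect(np.ascontiguousarray(e[:,:2],np.float32)))
E
```

```text
top (404, 214) z 0.01 [395 206  18  17 248] [ 0.5575 -0.2656  0.01  ] circ ((0.5572391152381897, -0.26552313566207886), 0.0204969123005867)
top (404, 214) z 0.01 [395 206  17  17 219] [ 0.557 -0.265  0.01 ] circ ((0.5575399398803711, -0.26437094807624817), 0.01948145404458046)
side (348, 334) z 0.01 [   79   127   409   289 58595] [ 0.5405 -0.0918  0.01  ] circ ((0.5991551876068115, 0.032165516167879105), 0.45234641432762146)
side (348, 334) z 0.01 [   79   127   409   289 55927] [ 0.5389 -0.0926  0.01  ] circ ((0.5996823310852051, 0.03207925707101822), 0.4520082175731659)
top (400, 264) z 0.01 [393 258  14  13 144] [ 0.4437 -0.2524  0.01  ] circ ((0.44409695267677307, -0.252304345369339), 0.015727953985333443)
top (400, 264) z 0.01 [393 258  13  12 121] [ 0.444  -0.2518  0.01  ] circ ((0.4443451762199402, -0.25146743655204773), 0.014274990186095238)Traceback (most recent call last):
  File "<stdin>", line 4, in <module>
  File "m.py", line 8, in comp
    W=np.ascontiguousarray(np.array([px2w(n,a,b,z) for a,b in c])[:,:2],np.float32)
                                     ~~~~^^^^^^^^^
  File "h.py", line 6, in px2w
    m=imaging.camera_model(name); f=K(m); R=np.array(m["R"]);t=np.array(m["t"])
ValueError: time passes only in moves, steps and waits
```

```bash
sed -i 's/^def K/_c={}\ndef cm(n):\n    if n not in _c: _c[n]=imaging.camera_model(n)\n    return _c[n]\ndef K/; s/m=imaging.camera_model(name)/m=cm(name)/' h.py
python3 - <<'E'
from m import *
print(px2w("side",348,334,.01),px2w("side",290,363,.01))
comp("top",370,224,.01,(100,120,60),(130,255,255));comp("top",395,178,.01,(0,150,60),(5,255,255))
for n in("top","side"):
    C=cloud(n,np.load(f"pics/a_{n}.npy")).reshape(-1,3);D=np.load(f"pics/a_{n}.npy").ravel()>0
    C=C[D]
    def reg(x0,x1,y0,y1):
        k=(C[:,0]>x0)&(C[:,0]<x1)&(C[:,1]>y0)&(C[:,1]<y1);return C[k]
    print(n,"board",np.median(reg(.4,.43,-.05,.1)[:,2]),"table",np.median(reg(.3,.6,.42,.5)[:,2]) if n=="top" else 0)
    k=reg(.4,.6,-.12,.16);
    f=k[(k[:,2]>.042)&(k[:,2]<.058)&(k[:,1]>.06)]
    print("bayfloor",len(f),np.median(f[:,2]),np.percentile(f[:,:2],[1,99],axis=0),f.mean(0))
    t=k[k[:,2]>.09];print("bar",len(t),t.mean(0),t.max(0));
    if n=="top":
        print(t.round(4)[t[:,2].argsort()][::max(1,len(t)//10)])
        for a,b in((.0085,1),(.007,.02)):
            e=k[(k[:,2]>a)&(k[:,2]<b)];print(cv2.minAreaRect(np.ascontiguousarray(e[:,:2],np.float32)))
E
```

```text
[ 0.55325542 -0.26953559  0.01      ] [ 0.44002809 -0.25704356  0.01      ]
top (370, 224) z 0.01 [362 216  17  17 225] [ 0.5364 -0.1872  0.01  ] circ ((0.5366030335426331, -0.186996728181839), 0.01954197697341442)
top (395, 178) z 0.01 [386 169  17  17 233] [ 0.644  -0.2471  0.01  ] circ ((0.6435476541519165, -0.2477250099182129), 0.02053399384021759)
top board 0.002345621936117255 table 0.0024341049271629934
bayfloor 707 0.051832160589109395 [[0.45546816 0.06066203]
 [0.52542413 0.11213786]] [0.49063666 0.08540022 0.05179908]
bar 310 [ 0.49138784 -0.00543689  0.10399244] [0.538139   0.02080003 0.12651723]
[[ 0.5072 -0.0314  0.09  ]
 [ 0.514  -0.0163  0.091 ]
 [ 0.5139 -0.0206  0.0926]
 [ 0.5098 -0.0075  0.0949]
 [ 0.4905  0.0037  0.097 ]
 [ 0.4586  0.0085  0.1047]
 [ 0.4649 -0.0046  0.1081]
 [ 0.4672 -0.0025  0.1115]
 [ 0.4757 -0.0049  0.115 ]
 [ 0.4779 -0.0093  0.1189]]
((0.5009615421295166, 0.025065481662750244), (0.19816984236240387, 0.26827630400657654), 0.21580636501312256)
((0.5007759928703308, 0.0207488015294075), (0.19842788577079773, 0.27738744020462036), 0.02767283096909523)
side board 0.0003036784833678871 table 0
bayfloor 506 0.04871707627089157 [[0.45338776 0.06099561]
 [0.52481283 0.10971906]] [0.48669822 0.08575546 0.04919834]
bar 328 [ 0.48243682 -0.01295936  0.10389046] [0.51958032 0.01251392 0.12044894]
```

```bash
python3 - <<'E'
from m import *
from scipy.optimize import least_squares
P=[px2w("top",225+a/5,210+b/5,z) for a,b,z in((72,303,.012),(507,290,.012),(68,70,.012),(492,57,.012))]
for p in P: print(p.round(4))
d=P[0]-P[1];print("yaw",np.arctan2(-d[0],d[1]));d=P[2]-P[3];print("yaw",np.arctan2(-d[0],d[1]),"center",sum(P)/4)
# side: base near edge corners at z=.012 (crop coords)
Q=[px2w("side",185+a/5,190+b/5,.012) for a,b in((38,205),(262,512))]
d=Q[0]-Q[1];print("side",[q.round(4) for q in Q],np.arctan2(-d[0],d[1]))
for n,(x0,x1,y0,y1) in(("top",(239,272,232,262)),("side",(198,235,202,228))):
    im=cv2.imread(f"pics/a_{n}.png")
    g=cv2.cvtColor(im,cv2.COLOR_BGR2HSV)[y0:y1,x0:x1]
    print(n);print(g[...,2][::2,::2])
E
```

```text
[0.4349 0.1172 0.012 ]
[ 0.4371 -0.0844  0.012 ]
[0.543  0.1174 0.012 ]
[ 0.5448 -0.0802  0.012 ]
yaw 0.011050390752426375
yaw 0.009468367004956013 center [0.48993799 0.01749526 0.012     ]
side [array([0.4344, 0.1076, 0.012 ]), array([ 0.4366, -0.0895,  0.012 ])] 0.01148501142555854
top
[[122 131 141 140 147 127 122 143 145 147 139 129 133 131 130  43 143]
 [125 132 149 152 153 132 121 145 146 143 138 129 131 132 135  39 117]
 [115 135 149 150 147 139 126 147 144 145 135 129 131 130 137  41 106]
 [115 136 150  98 102 135 126 150 144 143 138 139 145  65 130  53  74]
 [113 130 194 165  99 138 129 147 144 144 138 143 211 101  76  47  41]
 [116 142 207  94 144 141 126 150 143 143 137 128 166 100  84  88  72]
 [116 183 182  79 150 139 125 149 147 142 133 132 138 152 149 149 117]
 [104 194 172  86 150 137 136 147 145 142 138 129 134 138  85  52  53]
 [ 99 177 173  79 148 139 136 145 144 143 137 129 133 205  87  34  42]
 [110 162 202  68  89 135 134 145 139 144 139 128 157 209  85  52  55]
 [109 139 212 147  70 130 133 146 141 146 136 134 207 179 128  56  42]
 [101 131 184 205 140 132 132 
[... 613 characters left out ...]
 132 106  98 103 109 109 111 125 125 122 129
  156]
 [179 173 166 158 145 151 125  88  99 116 128 128 125 124 123 125 129 131
  136]
 [173 151 137 132 133 115  90  91 122 130 130 126 126 129 132 127 123 127
  129]
 [157 130 131 131 133 129 115 113 126 129 129 131 130 130 132 142 120 111
  107]
 [164 116 130 132 131 129 127 128 131 130 133 130 132 129 119 126 110  93
   91]
 [168 108 111 127 130 130 130 132 131 131 130 133 125 122 121 105  95  95
   97]
 [173 111  90 118 130 131 129 128 128 138 150 137 120 102 101  95  99  94
   86]
 [176 124  87  96 120 127 128 128 127 134 134 113  98  96  93  90  82  70
   58]
 [147 107  89  84 101 124 122 123 124 119 104  92  91  81  71  58  51  46
   37]]
```

```bash
python3 - <<'E'
from m import *
from scipy.optimize import least_squares
im=cv2.imread("pics/a_top.png");g=cv2.cvtColor(im,cv2.COLOR_BGR2HSV)[...,2]
v,u=np.nonzero(g[236:258,239:269]>160);v+=236;u+=239
k=~((u>262)&(v>241)&(v<246)) 
W=np.array([px2w("top",a,b,.057)[:2] for a,b in zip(u[k],v[k])])
wt=(g[v[k],u[k]]-140.)
f=lambda p:np.sqrt(wt)*(np.hypot(W[:,0]-p[0],W[:,1]-p[1])-p[2])
r=least_squares(f,[.49,.085,.025],loss="soft_l1",f_scale=.02);print(r.x,len(W),np.abs(f(r.x)/np.sqrt(wt)).mean())
# striker from top at z .01: .5572,-.2655
# bolt tip & cam features (crop->world), planes
zc=lambda a,b,z:px2w("top",225+a/5,210+b/5,z).round(4)
print("tip",zc(197,170,.07),"man dark",px2w("top",184,252,.008))
C=cloud("top",np.load("pics/a_top.npy"))
for a,b in((350,165),(335,200),(318,240),(335,150),(300,245),(345,235),(280,180),(340,120),(318,125),(400,160),(420,172)):
    vv,uu=int(210+b/5),int(225+a/5);print((a,b),C[vv,uu].round(4))
E
```

```text
[0.49002841 0.08000052 0.02619015] 79 0.001464051824260292
tip [0.4957 0.0543 0.07  ] man dark [0.48039466 0.2467179  0.008     ]
(350, 165) [ 0.4968 -0.0139  0.1177]
(335, 200) [ 0.4821 -0.0072  0.1164]
(318, 240) [0.465  0.0018 0.1077]
(335, 150) [ 0.5033 -0.0073  0.0858]
(300, 245) [0.463  0.0083 0.1074]
(345, 235) [ 0.4656 -0.0107  0.0681]
(280, 180) [0.4906 0.0173 0.079 ]
(340, 120) [ 0.5162 -0.0099  0.0987]
(318, 125) [0.5145 0.0015 0.0736]
(400, 160) [ 0.4984 -0.0356  0.0875]
(420, 172) [ 0.4938 -0.0442  0.0852]
```

Call:
carry_out(
  commands=[
    [0.0472, 0.0296, -0.01, 0.149],
    [0.0472, 0.0296, -0.01, 0.149],
    [0.0472, 0.0296, -0.01, 0.149],
    [0.0472, 0.0296, -0.01, 0.149],
    [0.0472, 0.0296, -0.01, 0.149],
    [0.0472, 0.0296, -0.01, 0.149],
    [0.0472, 0.0296, -0.01, 0.149],
    [0.0472, 0.0296, -0.01, 0.149],
    [0.0472, 0.0296, -0.01, 0.149],
    [0, 0, 0, 0],
  ],
  jaw=70,
)

```text
time_s: 1.35
position: [0.5574, -0.2649, 0.1396]
tool_rot: [-0.001, 0.702, 0.713, 0.0]
ft_force: [-2.1, -0.4, -0.2]
width: 0.06
grasp_force: 0.0
```

Call:
carry_out(
  commands=[
    [0, 0, -0.04, 0],
    [0, 0, -0.03, 0],
    [0, 0, 0, 0],
  ],
)

```text
time_s: 1.72
position: [0.5525, -0.2671, 0.0689]
tool_rot: [-0.003, 0.704, 0.71, -0.001]
ft_force: [-0.8, -0.2, -0.5]
width: 0.0601
grasp_force: 0.0
```

```bash
python3 - <<'E'
from m import *
o=sensors.get_obs();print(o["position"],o["q"],o["dq"].round(4),o["ft_force"])
shot("b")
for n in("top","side"):
    print(w2px(n,o["position"]),w2px(n,[.5555,-.2675,.01]))
a=cv2.imread("pics/b_top.png")[160:270,340:460];b=cv2.imread("pics/b_side.png")[230:390,270:430]
cv2.imwrite("pics/b2.png",np.hstack([cv2.resize(a,(400,367),interpolation=2),cv2.resize(b,(367,367),interpolation=2)]))
E
```

```text
[ 0.55252293 -0.26714861  0.0688704 ] [-5.70420146e-01  5.90406092e-01 -2.16740857e-01  7.69735632e-01
 -3.21445007e-04  9.92069315e-01] [ 0.0028 -0.0384  0.0543  0.0308  0.0014 -0.0015] [-0.831165   -0.2483487  -0.50333542]
(array([409.38429808, 215.31010126]), np.float64(1.207298691494592)) (array([404.34761678, 215.13080194]), np.float64(1.2662076315465562))
(array([351.50343063, 313.95280122]), np.float64(0.6155581586787653)) (array([348.20208261, 332.47474312]), np.float64(0.6558100048697773))
```

View pics/b2.png

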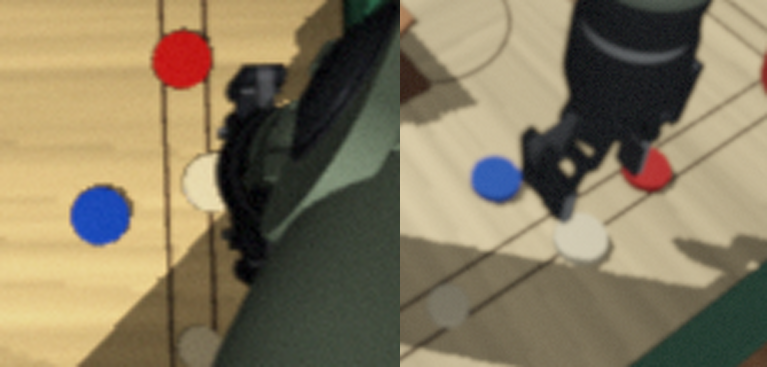

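Call:
carry_out(
  commands=[
    [0.001, 0, -0.005, -0.175],
    [0, 0, -0.005, -0.175],
    [0, 0, -0.005, -0.175],
    [0, 0, -0.005, -0.175],
    [0, 0, -0.005, -0.175],
    [0, 0, -0.005, -0.175],
    [0, 0, -0.005, -0.175],
    [0, 0, -0.005, -0.175],
    [0, 0, -0.005, -0.175],
    [0, 0, 0, 0],
  ],
)

```text
time_s: 3.08
position: [0.5571, -0.2687, 0.0278]
tool_rot: [0.001, 1.0, 0.004, 0.001]
ft_force: [0.2, -0.0, -0.3]
width: 0.0598
grasp_force: 0.0
```

Call:
carry_out(
  commands=[
    [0, 0, -0.006, 0],
    [0, 0, -0.006, 0],
    [0, 0, -0.006, 0],
    [0, 0, 0, 0],
    [0, 0, 0, 0],
  ],
)

```text
time_s: 3.7
position: [0.5565, -0.2679, 0.0082]
tool_rot: [-0.0, 1.0, 0.003, -0.0]
ft_force: [-0.6, 0.3, 0.2]
width: 0.0596
grasp_force: 0.0
```

Call:
carry_out(
  commands=[
    [0, 0, -0.003, 0],
    [0, 0, -0.002, 0],
    [0, 0, 0, 0],
  ],
  jaw=58,
)

```text
time_s: 4.08
position: [0.5563, -0.2678, 0.0031]
tool_rot: [-0.0, 1.0, 0.003, -0.0]
ft_force: [0.2, -0.4, -0.1]
width: 0.0495
grasp_force: 0.0
```

Call:
carry_out(
  commands=[
    [0, 0, 0, 0],
    [0, 0, 0, 0],
    [0, 0, 0, 0],
    [0, 0, 0, 0],
  ],
  jaw=40,
)

```text
time_s: 4.58
position: [0.5565, -0.2679, 0.0038]
tool_rot: [0.0, 1.0, 0.003, 0.0]
ft_force: [-1.9, 0.5, 4.8]
width: 0.0374
grasp_force: 59.7
```

```bash
python3 - <<'E'
from m import *
o=sensors.get_obs();print(o["position"],o["width"],o["grasp_force"],o["ft_force"],o["wrist_torque"])
shot("c")
a=cv2.imread("pics/c_top.png")[180:250,370:440];b=cv2.imread("pics/c_side.png")[280:380,300:400]
cv2.imwrite("pics/c2.png",np.hstack([cv2.resize(a,(360,360),interpolation=2),cv2.resize(b,(440,440),interpolation=2)[:360]]))
E
```

```text
[ 0.55654535 -0.2679271   0.00383162] 0.037374954474884585 59.658188223838806 [-1.89306664  0.46462895  4.83437626] [ 0.27631251  0.33224987 -0.012717  ]
```

View pics/c2.png

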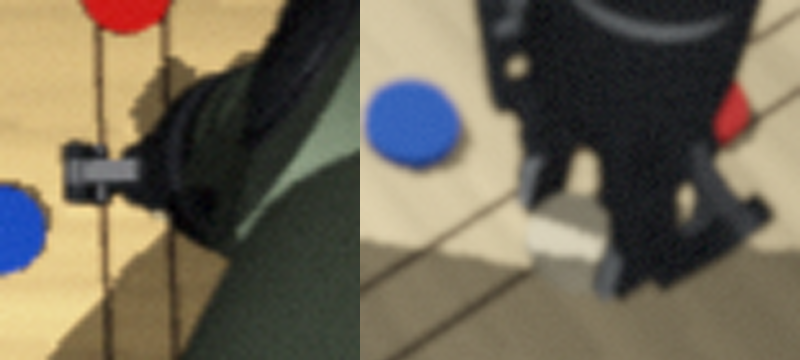

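Call:
carry_out(
  commands=[
    [0, 0, 0, 0],
    [0, 0, 0, 0],
    [0, 0, 0.001, 0.13],
    [0, 0, 0, 0.18],
    [0, 0, 0, 0.18],
    [0, 0, 0, 0.18],
    [0, 0, 0, 0.18],
    [0, 0, 0, 0.18],
    [0, 0, 0, 0.18],
    [0, 0, 0, 0.18],
  ],
  jaw=60,
)

```text
time_s: 5.92
position: [0.5563, -0.2679, 0.004]
tool_rot: [-0.0, 0.764, 0.645, -0.0]
ft_force: [0.6, 0.6, 0.9]
width: 0.0512
grasp_force: 0.0
```

Call:
carry_out(
  commands=[
    [0, 0, 0, 0.18],
    [0, 0, 0, 0],
    [0, 0, 0, 0],
  ],
)

```text
time_s: 6.3
position: [0.5564, -0.2679, 0.0041]
tool_rot: [-0.0, 0.706, 0.708, -0.0]
ft_force: [0.1, 0.5, -0.2]
width: 0.0507
grasp_force: 0.0
```

Call:
carry_out(
  commands=[
    [0, 0, 0, 0],
    [0, 0, 0, 0],
    [0, 0, 0, 0],
    [0, 0, 0, 0],
  ],
  jaw=40,
)

```text
time_s: 6.8
position: [0.5566, -0.2679, 0.0048]
tool_rot: [0.0, 0.706, 0.709, 0.0]
ft_force: [-1.4, 0.6, 6.2]
width: 0.0375
grasp_force: 59.5
```

Call:
carry_out(
  commands=[
    [0, 0, 0.03, 0],
    [0, 0, 0.06, 0],
    [0, 0, 0.06, 0],
    [-0.0098, 0.0494, 0.004, 0],
    [-0.0098, 0.0494, 0.002, 0],
    [-0.0098, 0.0494, 0, 0],
    [-0.0098, 0.0494, 0, 0],
    [-0.0098, 0.0494, 0, 0],
    [-0.0098, 0.0494, 0, 0],
    [-0.0098, 0.0494, 0, 0],
  ],
)

```text
time_s: 8.05
position: [0.4874, 0.0794, 0.1603]
tool_rot: [0.0, 0.706, 0.709, 0.0]
ft_force: [0.4, 0.5, -1.2]
width: 0.0373
grasp_force: 60.1
```

Call:
carry_out(
  commands=[
    [0, 0, 0, 0],
    [0, 0, -0.03, 0],
    [0, 0, -0.03, 0],
    [0, 0, -0.01, 0],
    [0, 0, 0, 0],
    [0, 0, 0, 0],
  ],
)

```text
time_s: 8.8
position: [0.4888, 0.0776, 0.0912]
tool_rot: [0.001, 0.706, 0.709, 0.001]
ft_force: [-0.4, 0.1, 0.5]
width: 0.0374
grasp_force: 60.1
```

```bash
python3 - <<'E'
from m import *
o=sensors.get_obs();print(o["position"],o["tool_rot"],o["width"],o["grasp_force"],o["ft_force"])
shot("d")
p=o["position"];print(w2px("side",p),w2px("side",p+[0,.0205,.0]),w2px("side",p-[0,.0205,.0]))
a=cv2.imread("pics/d_top.png")[210:280,225:325];b=cv2.imread("pics/d_side.png")[150:250,170:270]
cv2.imwrite("pics/d2.png",np.hstack([cv2.resize(a,(360,252),interpolation=2),np.zeros((252,8,3),np.uint8)]) if 0 else np.hstack([cv2.copyMakeBorder(cv2.resize(a,(360,252),interpolation=2),0,188,0,0,0),cv2.resize(b,(440,440),interpolation=2)]))
E
```

```text
[0.48881498 0.07756604 0.09121166] [6.01974125e-04 7.05571759e-01 7.08638002e-01 5.58772365e-04] 0.037352390731175744 60.12224078178406 [-0.42801316  0.05982931  0.54176634]
(array([217.62622513, 202.05378081]), np.float64(0.7853184703166287)) (array([213.17809682, 196.75413249]), np.float64(0.7979042714743961)) (array([222.22303906, 207.52859903]), np.float64(0.7727326691588612))
```

View pics/d2.png

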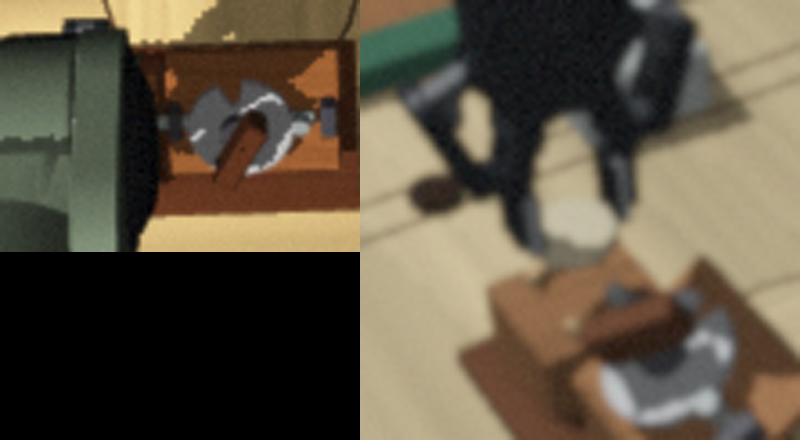

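```bash
python3 - <<'E'
from m import *
t=lambda a,b,z:px2w("top",225+a/5,210+b/5,z).round(4)
s=lambda a,b,z:px2w("side",185+a/5,190+b/5,z).round(4)
print("corner -x+y",t(74,266,.05),s(72,130,.05));print("corner +x+y",t(78,103,.05),s(207,70,.05))
print("corner -x-y(floor)",t(222,262,.05),s(140,210,.05))
im=cv2.imread("pics/d_side.png");g=cv2.cvtColor(im,cv2.COLOR_BGR2HSV)
sub=g[190:215,203:235];
print(sub[::2,::2,1]);print(sub[::2,::2,2])
D=np.load("pics/d_side.npy");C=cloud("side",D)[190:215,203:235]
k=(abs(C[...,2]-.096)<.01)&(sub[...,1]<75)&(sub[...,2]>110)
print(k.sum(),C[k].mean(0),np.percentile(C[k],[3,97],axis=0))
A=np.load("pics/a_side.npy");C=cloud("side",A);f=C[195:240,190:240].reshape(-1,3)
f=f[abs(f[:,2]-.049)<.004];print(len(f),f.min(0),f.max(0))
E
```

```text
corner -x+y [0.4535 0.1119 0.05  ] [0.454  0.1033 0.05  ]
corner +x+y [0.5268 0.1089 0.05  ] [0.5208 0.1068 0.05  ]
corner -x-y(floor) [0.454  0.0451 0.05  ] [0.4566 0.0436 0.05  ]
[[ 34  46  18  72  69  66  62  62  62  63  67  26  28  14  27  68]
 [ 70  73   0  71  65  62  61  62  61  63  68  54  42  22   8  67]
 [ 24  18  18  52  63  62  58  55  56  58  63  57   8  12   4  69]
 [ 34  26  13  15  58  49  43  40  42  42  41  43  45  12  37  68]
 [ 51  68  26   6  43  39  39  38  40  39  39  40  46  21  50  67]
 [ 60  44  14   6  41  38  36  39  39  39  39  39  42  58  61  62]
 [ 70  40  17  13  38  42  39  38  38  36  39  39  45  66  64  64]
 [ 66  70  11  10   9  46  48  43  40  40  40  42  58  74  65  61]
 [ 61  67  60   9   9  46  47  50  46  47  46  53  94  98  71  62]
 [ 60  61  63  62  58  50  53  48  51  49  54  89 119 121  98  70]
 [ 61  62  69  78  84  70  70  68  77  90 103 123 126 124 119  95]
 [ 74  87  95  86 102 117 121 119 119 120 128 122 121 125 127 121]
 [114 122 113 104 126 124 126 123 125 121 128 118  77  99 122 122]]
[[ 30  33  29  96 163 182 192 193 190 186 144  
[... 310 characters left out ...]
195 197 196 197 196 196 195 170 133 163 182]
 [121  38  46  81 121 177 191 193 197 196 197 195 174 177 188 188]
 [175  88  47  77  81 121 139 159 187 189 189 176 140 172 192 191]
 [197 160 106  85  82 105 115 118 138 141 140 126 127 159 184 193]
 [200 196 183 145 119 112 115 116 115 115 108 118 143 150 159 183]
 [197 197 193 187 154 109 109 116 119 127 126 131 142 140 141 159]
 [180 167 164 163 112  98 124 141 144 147 141 138 135 139 145 148]
 [152 148 140 118  95 127 144 147 141 141 141 134 113 119 130 130]]
232 [0.4906197  0.07100679 0.09498096] [[0.46496451 0.05558468 0.08960579]
 [0.51325756 0.09020517 0.1020998 ]]
551 [0.45293701 0.01613541 0.04504042] [0.52581812 0.1108304  0.05262692]
```

Call:
carry_out(
  commands=[
    [-0.0005, 0.0007, -0.01, 0],
    [0, 0, -0.01, 0],
    [0, 0, -0.005, 0],
    [0, 0, 0, 0],
    [0, 0, 0, 0],
  ],
)

```text
time_s: 9.52
position: [0.4875, 0.0786, 0.0653]
tool_rot: [0.0, 0.705, 0.709, 0.0]
ft_force: [-0.4, 0.3, -0.2]
width: 0.0372
grasp_force: 60.1
```

Call:
carry_out(
  commands=[
    [0, 0, -0.002, 0],
    [0, 0, -0.002, 0],
    [0, 0, 0, 0],
    [0, 0, 0, 0],
  ],
)

```text
time_s: 10.02
position: [0.4873, 0.0786, 0.0613]
tool_rot: [-0.0, 0.705, 0.709, -0.0]
ft_force: [-0.3, 0.4, -0.2]
width: 0.0374
grasp_force: 60.1
```

Call:
carry_out(
  commands=[
    [0, 0, -0.002, 0],
    [0, 0, -0.001, 0],
    [0, 0, 0, 0],
    [0, 0, 0, 0],
  ],
)

```text
time_s: 10.52
position: [0.4873, 0.0786, 0.0583]
tool_rot: [-0.0, 0.705, 0.709, -0.0]
ft_force: [-0.5, 0.0, 0.1]
width: 0.0371
grasp_force: 60.1
```

Call:
carry_out(
  commands=[
    [0, 0, -0.001, 0],
    [0, 0, -0.001, 0],
    [0, 0, 0, 0],
    [0, 0, 0, 0],
  ],
)

```text
time_s: 11.02
position: [0.4874, 0.0786, 0.0563]
tool_rot: [0.0, 0.705, 0.709, 0.0]
ft_force: [0.1, -0.6, 0.8]
width: 0.0373
grasp_force: 60.1
```

Call:
carry_out(
  commands=[
    [0, 0, -0.001, 0],
    [0, 0, -0.0005, 0],
    [0, 0, 0, 0],
    [0, 0, 0, 0],
  ],
)

```text
time_s: 11.52
position: [0.4873, 0.0786, 0.0549]
tool_rot: [0.0, 0.705, 0.709, 0.0]
ft_force: [-0.7, -0.9, 1.1]
width: 0.0368
grasp_force: 60.3
```

Call:
carry_out(
  commands=[
    [0, 0, 0, 0],
    [0, 0, 0, 0],
    [0, 0, 0, 0],
    [0, 0, 0.01, 0],
    [0, 0, 0.03, 0],
    [0, 0, 0.06, 0],
    [-0.05, 0, 0.02, 0],
    [-0.06, 0, 0, 0],
    [-0.03, 0, 0, 0],
    [0, 0, 0, 0],
  ],
  jaw=65,
)

```text
time_s: 12.78
position: [0.3453, 0.0787, 0.1754]
tool_rot: [0.0, 0.705, 0.709, 0.0]
ft_force: [0.5, 0.4, 0.1]
width: 0.0555
grasp_force: 0.0
```

```bash
python3 - <<'E'
from m import *
shot("e")
a=cv2.imread("pics/e_top.png")[210:280,225:340];b=cv2.imread("pics/e_side.png")[190:270,190:280]
cv2.imwrite("pics/e2.png",np.hstack([cv2.copyMakeBorder(cv2.resize(a,(400,243),interpolation=2),0,109,0,0,0),cv2.resize(b,(396,352),interpolation=2)]))
E
```

```text
(no output)
```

View pics/e2.png

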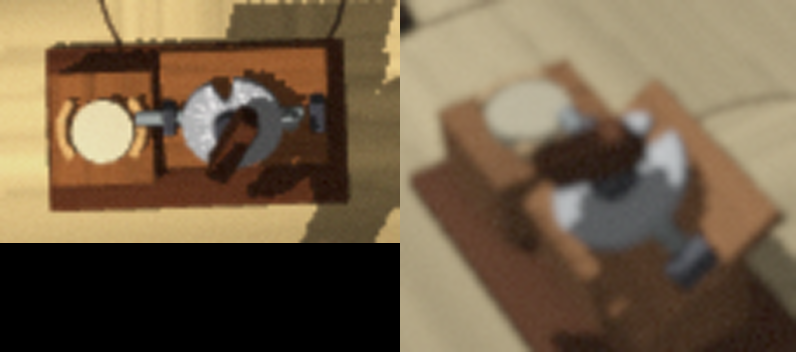

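```bash
cat > bar.py <<'E'
from m import *
from scipy.optimize import least_squares
ps=.01; t=.52
ex=np.array([np.cos(ps),np.sin(ps),0]);ey=np.array([-np.sin(ps),np.cos(ps),0]);ez=np.array([0,0,1.])
A=-np.sin(t)*ex+np.cos(t)*ez; U=np.cos(t)*ex+np.sin(t)*ez
def fit(tag,n,th0=.42):
    C=cloud(n,np.load(f"pics/{tag}_{n}.npy")).reshape(-1,3)
    g=np.array([.478,-.007,.098])
    P=C[(np.linalg.norm(C-g,axis=1)<.04)]
    h=(P-np.array([.489,-.0065,.078]))@A
    B=P[(h>.014)&(h<.045)]; cam=P[abs(h)<.004]
    def box(p):
        d=np.cos(p[3])*U-np.sin(p[3])*ey   # bar dir: angle clockwise from upslope
        e=np.cross(A,d); q=B-p[:3]; L=np.stack([abs(q@d)-.023,abs(q@e)-.007,abs(q@A)-.013],1)
        return np.linalg.norm(np.maximum(L,0),axis=1)+np.minimum(L.max(1),0)
    best=min((least_squares(box,[*g,th],loss="soft_l1",f_scale=.001) for th in (th0-.3,th0,th0+.3)),key=lambda r:r.cost)
    print(tag,n,len(B),"G",best.x.round(4),"cost",np.abs(best.fun).mean(),"cam plane h",len(cam),np.median((cam-best.x[:3])@A), cam.mean(0).round(4))
    return best.x
E
python3 - <<'E'
from bar import *
for tg in "ae":
    for n in("top","side"): fit(tg,n)
C=cloud("top",np.load("pics/e_top.npy"));c=C[240:254,247:262].reshape(-1,3);print("striker z",np.percentile(c[:,2],[10,50,90]))
k=c[c[:,2]>.055];print(k.mean(0),np.linalg.lstsq(np.c_[k[:,:2]-k[:,:2].mean(0),np.ones(len(k))],k[:,2],rcond=None)[0])
E
```

```text
a top 190 G [ 0.4795 -0.0057  0.1019  0.5097] cost 0.0010843305970932263 cam plane h 317 -0.023734269647916324 [ 0.4937 -0.0061  0.0824]
a side 294 G [ 0.4792 -0.008   0.099   0.5194] cost 0.0006180327648241124 cam plane h 354 -0.023333317154636442 [ 0.4878 -0.0184  0.077 ]
e top 188 G [ 0.4796 -0.0058  0.1021  0.549 ] cost 0.0010110287689390793 cam plane h 311 -0.024046539870612334 [ 0.4935 -0.0055  0.0821]
e side 294 G [ 0.4791 -0.008   0.0992  0.5281] cost 0.0006067411941700637 cam plane h 353 -0.023587079411834466 [ 0.4878 -0.0184  0.077 ]
striker z [0.05793797 0.06155659 0.06454335]
[0.49010917 0.07815516 0.06167804] [0.03760395 0.01621957 0.06167804]
```

Call:
carry_out(
  commands=[
    [0.022, -0.0143, 0, 0.164],
    [0.022, -0.0143, 0, 0.164],
    [0.022, -0.0143, 0, 0.164],
    [0.022, -0.0143, 0, 0.164],
    [0.022, -0.0143, 0, 0.164],
    [0.022, -0.0143, 0, 0.164],
    [0, 0, 0, 0],
    [0, 0, -0.02, 0],
    [0, 0, 0, 0],
    [0, 0, 0, 0],
  ],
  jaw=42,
)

```text
time_s: 14.12
position: [0.4793, -0.0069, 0.1551]
tool_rot: [-0.0, 0.287, 0.958, 0.0]
ft_force: [0.3, -0.0, 0.5]
width: 0.0356
grasp_force: 0.0
```

Call:
carry_out(
  commands=[
    [-0.002, 0, -0.02, 0],
    [0, 0, -0.01, 0],
    [0, 0, -0.01, 0],
    [0, 0, 0, 0],
    [0, 0, 0, 0],
  ],
)

```text
time_s: 14.75
position: [0.4776, -0.0072, 0.1151]
tool_rot: [0.0, 0.287, 0.958, 0.0]
ft_force: [-0.4, 0.0, -0.2]
width: 0.036
grasp_force: 0.0
```

Call:
carry_out(
  commands=[
    [0, 0, -0.007, 0],
    [0, 0, -0.007, 0],
    [0, 0, 0, 0],
    [0, 0, 0, 0],
  ],
)

```text
time_s: 15.25
position: [0.4773, -0.0072, 0.1007]
tool_rot: [-0.0, 0.287, 0.958, 0.0]
ft_force: [-0.6, -0.1, 0.5]
width: 0.0358
grasp_force: 0.0
```

Call:
carry_out(
  commands=[
    [0, 0, 0, -0.1],
    [0, 0, 0, -0.1],
    [0, 0, 0, -0.1],
    [0, 0, 0, -0.1],
    [0, 0, 0, -0.1],
    [0, 0, 0, -0.1],
    [0, 0, 0, 0],
  ],
)

```text
time_s: 16.12
position: [0.4775, -0.0064, 0.1009]
tool_rot: [-0.0, 0.556, 0.831, 0.001]
ft_force: [0.1, 2.9, -0.9]
width: 0.0356
grasp_force: 1.5
```

Call:
carry_out(
  commands=[
    [0, 0, 0, -0.1],
    [0, 0, 0, -0.1],
    [0, 0, 0, -0.1],
    [0, 0, 0, -0.1],
    [0, 0, 0, -0.1],
    [0, 0, 0, 0],
  ],
)

```text
time_s: 16.88
position: [0.4773, -0.0067, 0.1013]
tool_rot: [-0.0, 0.745, 0.668, 0.0]
ft_force: [-0.7, 3.2, 4.3]
width: 0.0361
grasp_force: 3.2
```

```bash
python3 - <<'E'
from bar import *
o=sensors.get_obs();print(o["wrist_torque"],o["ft_force"],o["q"])
shot("f",("side",));fit("f","side",1.0)
E
```

```text
[0.58431517 0.33611428 0.10000094] [-0.7257656   3.21566786  4.27459187] [-1.69329393e-01  3.31394996e-01 -5.60234588e-01  6.79086262e-01
  8.74638893e-04  1.51046438e+00]
f side 310 G [ 0.4851 -0.0154  0.1032  0.4914] cost 0.003413162821996999 cam plane h 364 -0.024161178763771544 [ 0.486 -0.016  0.076]
```

Call:
carry_out(
  commands=[
    [0, 0, 0, -0.1],
    [0, 0, 0, -0.1],
    [0, 0, 0, -0.1],
    [0, 0, 0, -0.1],
    [0, 0, 0, 0],
  ],
)

```text
time_s: 17.55
position: [0.4764, -0.0078, 0.1024]
tool_rot: [0.001, 0.863, 0.506, -0.001]
ft_force: [-7.6, -0.7, 20.2]
width: 0.036
grasp_force: 10.8
```

```bash
python3 - <<'E'
from bar import *
o=sensors.get_obs();print(o["wrist_torque"],o["ft_force"],o["position"])
shot("g")
a=cv2.imread("pics/g_top.png")[210:280,225:340];b=cv2.imread("pics/g_side.png")[170:270,190:290]
cv2.imwrite("pics/g2.png",np.hstack([cv2.copyMakeBorder(cv2.resize(a,(360,219),interpolation=2),0,181,0,0,0),cv2.resize(b,(400,400),interpolation=2)]))
E
```

```text
[0.25094686 1.94213369 0.25754567] [-7.61148545 -0.68401442 20.20387728] [ 0.47638872 -0.00779905  0.10239934]
```

View pics/g2.png

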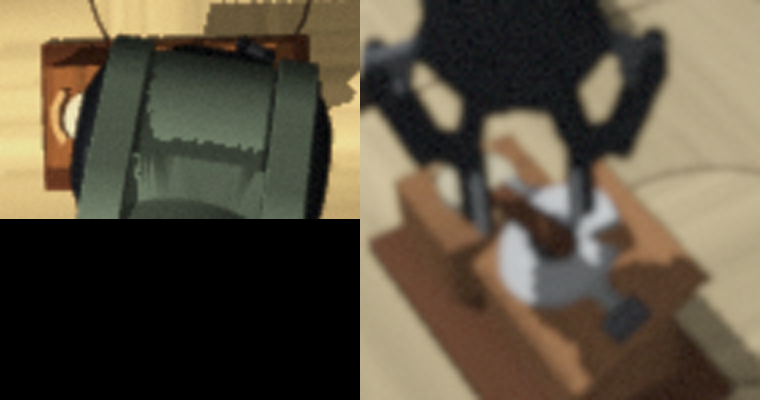

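Call:
carry_out(
  commands=[
    [-0.001, 0, 0.004, 0],
    [0, 0, 0, 0],
    [0, 0, 0, 0],
  ],
)

```text
time_s: 18.02
position: [0.4761, -0.0076, 0.1047]
tool_rot: [0.0, 0.863, 0.506, -0.0]
ft_force: [-1.9, -1.8, 3.7]
width: 0.0357
grasp_force: 2.1
```

Call:
carry_out(
  commands=[
    [0, 0, 0.001, -0.1],
    [0, 0, 0, -0.1],
    [0, 0, 0, 0],
  ],
)

```text
time_s: 18.4
position: [0.4757, -0.0078, 0.1062]
tool_rot: [0.0, 0.909, 0.417, -0.001]
ft_force: [-5.6, -1.5, 10.9]
width: 0.0359
grasp_force: 7.0
```

Call:
carry_out(
  commands=[
    [0, 0, 0, -0.1],
    [0, 0, 0, -0.1],
    [0, 0, 0, 0],
  ],
)

```text
time_s: 18.77
position: [0.4746, -0.0082, 0.1069]
tool_rot: [0.001, 0.946, 0.324, -0.002]
ft_force: [-11.3, -4.0, 22.8]
width: 0.0359
grasp_force: 14.7
```

```bash
python3 - <<'E'
from bar import *
o=sensors.get_obs();print(o["wrist_torque"],o["ft_force"],o["q"])
shot("h",("side",))
b=cv2.imread("pics/h_side.png")[170:270,190:290]
cv2.imwrite("pics/h2.png",cv2.resize(b,(500,500),interpolation=2))
E
```

```text
[-0.35159904  2.61024577  0.36946868] [-11.31257596  -3.9621461   22.77225408] [-0.17079063  0.32129884 -0.55726155  0.69479013 -0.00337999  2.31092193]
```

View pics/h2.png

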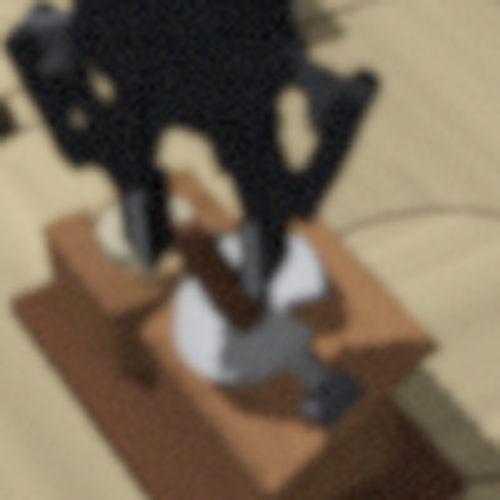

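Call:
carry_out(
  commands=[
    [0, 0, 0.02, 0],
    [0, 0, 0.04, 0],
    [0, 0, 0.02, 0],
    [-0.06, 0, 0, 0],
    [-0.06, 0, 0, 0],
    [-0.02, 0, 0, 0],
    [0, 0, 0, 0],
  ],
)

```text
time_s: 19.7
position: [0.3358, -0.0071, 0.1858]
tool_rot: [0.0, 0.946, 0.324, 0.0]
ft_force: [0.7, -0.6, 1.2]
width: 0.0354
grasp_force: 0.0
```

```bash
cat > chk.py <<'E'
from bar import *
def chk(tag,th):
    shot(tag)
    for n in("top","side"): fit(tag,n,th)
    for n,(y,x0,x1) in(("top",(244,254,270)),):
        for t in("e",tag):
            g=cv2.cvtColor(cv2.imread(f"pics/{t}_{n}.png"),cv2.COLOR_BGR2HSV)
            for yy in(y-1,y,y+1): print(t,yy,"S",g[yy,x0:x1,1].tolist(),"V",g[yy,x0:x1,2].tolist())
    # cam notch profile: top-view sample of depth below cam plane around rim
    G=np.array([.4795,-.0057,.1019]);cam=G-.0235*A
    for n,off in(("top",0),("side",np.array([-.0004,-.0023,-.003]))):
        C=cloud(n,np.load(f"pics/{tag}_{n}.npy"));r=[]
        for a in np.arange(-180,180,10):
            d=np.cos(np.radians(a))*U-np.sin(np.radians(a))*ey
            (u,v),_=w2px(n,cam+off+.027*d);h=(C[int(round(v)),int(round(u))]-cam-off)@A
            r.append((int(a),round(h*1e3)))
        print(n,r)
E
python3 - <<'E'
from chk import *
chk("i",1.7)
E
```

```text
i top 229 G [ 0.4797 -0.0058  0.1018  1.6697] cost 0.0011265534228892741 cam plane h 247 -0.023855055511735234 [ 0.4987 -0.0064  0.0849]
i side 213 G [ 0.4792 -0.008   0.0989  1.6685] cost 0.0005603828839056278 cam plane h 441 -0.023329879651041028 [ 0.4897 -0.0112  0.078 ]
e 243 S [60, 60, 60, 63, 62, 63, 62, 70, 104, 109, 10, 9, 7, 10, 7, 9] V [232, 232, 231, 231, 231, 230, 230, 215, 108, 91, 132, 142, 143, 148, 147, 146]
e 244 S [59, 60, 60, 60, 63, 61, 61, 66, 78, 81, 13, 6, 8, 8, 8, 9] V [233, 233, 232, 231, 230, 231, 231, 225, 157, 98, 156, 163, 163, 166, 165, 167]
e 245 S [60, 63, 60, 60, 63, 63, 63, 60, 68, 77, 13, 11, 11, 11, 11, 7] V [233, 232, 233, 231, 232, 230, 231, 232, 219, 112, 137, 144, 145, 142, 140, 138]
i 243 S [63, 65, 65, 65, 63, 63, 63, 69, 92, 108, 6, 6, 7, 7, 8, 4] V [230, 228, 228, 227, 228, 228, 228, 215, 108, 90, 130, 138, 139, 141, 136, 140]
i 244 S [61, 63, 62, 65, 63, 63, 62, 67, 81, 80, 5, 10, 13, 8, 10, 11] V [229, 229, 231, 228, 228, 228, 228, 222, 154, 93, 148, 161, 162, 162, 161, 160]
i 245 S [63, 62, 63, 65, 62, 63, 63, 63, 72, 79, 8, 9, 9, 6, 11,
[... 153 characters left out ...]
-130, 35), (-120, 35), (-110, -1), (-100, -2), (-90, 3), (-80, -4), (-70, -2), (-60, 3), (-50, 0), (-40, 0), (-30, 6), (-20, 1), (-10, 2), (0, 0), (10, -6), (20, 1), (30, -2), (40, 1), (50, -17), (60, -20), (70, 1), (80, 2), (90, -2), (100, 1), (110, 0), (120, 32), (130, 38), (140, 39), (150, 41), (160, 36), (170, 37)]
side [(-180, 0), (-170, 0), (-160, 2), (-150, 0), (-140, 0), (-130, -2), (-120, 1), (-110, 35), (-100, 35), (-90, 36), (-80, 31), (-70, 1), (-60, -1), (-50, -1), (-40, -2), (-30, 0), (-20, -1), (-10, -2), (0, -2), (10, 1), (20, -1), (30, 1), (40, 1), (50, -3), (60, -17), (70, 1), (80, -1), (90, 0), (100, 2), (110, 0), (120, 1), (130, 0), (140, 0), (150, 1), (160, 0), (170, 0)]
```

```bash
python3 - <<'E'
from bar import *
G=np.array([.4793,-.007,.1003]);pp=None;py=None
for th in np.arange(1.67,2.56,.08):
    L=-(np.cos(th)*U-np.sin(th)*ey);T=np.sin(th)*U+np.cos(th)*ey
    P=G+.016*L+.013*A-.007*T
    h=T[:2]/np.linalg.norm(T[:2]);c=P.copy();c[:2]-=.011*h;c[2]-=.007
    y=np.arctan2(h[1],h[0])+np.pi
    if pp is None: print("pre",c-np.r_[h*.008,0])
    print(round(th,2),c.round(4),round(y,3),"" if pp is None else (*(c-pp).round(4),round(y-py,3)));pp,py=c,y
E
```

```text
pre [0.44910834 0.01147856 0.10190797]
1.67 [0.4571 0.0106 0.1019] 3.037 
1.75 [0.4584 0.012  0.1026] 2.946 (np.float64(0.0013), np.float64(0.0014), np.float64(0.0007), np.float64(-0.092))
1.83 [0.4598 0.0133 0.1033] 2.855 (np.float64(0.0014), np.float64(0.0012), np.float64(0.0007), np.float64(-0.091))
1.91 [0.4613 0.0144 0.1039] 2.765 (np.float64(0.0015), np.float64(0.0011), np.float64(0.0007), np.float64(-0.09))
1.99 [0.4629 0.0153 0.1046] 2.677 (np.float64(0.0016), np.float64(0.0009), np.float64(0.0007), np.float64(-0.088))
2.07 [0.4646 0.0161 0.1053] 2.591 (np.float64(0.0017), np.float64(0.0008), np.float64(0.0007), np.float64(-0.087))
2.15 [0.4663 0.0167 0.106 ] 2.506 (np.float64(0.0017), np.float64(0.0006), np.float64(0.0007), np.float64(-0.085))
2.23 [0.4681 0.0172 0.1067] 2.423 (np.float64(0.0018), np.float64(0.0004), np.float64(0.0007), np.float64(-0.083))
2.31 [0.4699 0.0174 0.1074] 2.342 (np.float64(0.0018), np.float64(0.0003), np.float64(0.0007), np.float64(-0.081))
2.39 [0.4717 0.0175 0.108 ] 2.262 (np.float64(0.0018), np.float64(0.0001), np.float64(0.0006), np.float64(-0.079))
2.47 [0.4734 0.0174 0.1086] 2.185 (np.float64(0.0018), np.float64(-0.0001), np.float64(0.0006), np.float64(-0.078))
2.55 [0.4752 0.0172 0.1092] 2.109 (np.float64(0.0018), np.float64(-0.0002), np.float64(0.0006), np.float64(-0.076))
```

Call:
carry_out(
  commands=[
    [0.009, 0.002, 0, 0.183],
    [0.009, 0.002, 0, 0.183],
    [0.009, 0.002, 0, 0.183],
    [0.009, 0.002, 0, 0.183],
    [0.009, 0.002, 0, 0.183],
    [0.009, 0.002, 0, 0.183],
    [0.009, 0.002, 0, 0.183],
    [0.009, 0.002, 0, 0.183],
    [0.009, 0.0015, 0, 0.183],
    [0.009, 0.001, 0, 0.183],
  ],
  jaw=0,
)

```text
time_s: 21.05
position: [0.4285, 0.0114, 0.1855]
tool_rot: [0.0, 0.317, 0.948, 0.0]
ft_force: [-0.5, -0.7, 0.5]
width: 0.0001
grasp_force: 0.0
```

Call:
carry_out(
  commands=[
    [0.009, 0, 0, 0.183],
    [0.008, 0, 0, 0.183],
    [0.004, 0, 0, 0.181],
    [0, 0, -0.03, 0],
    [0, 0, -0.03, 0],
    [0, 0, -0.024, 0],
    [0, 0, 0, 0],
    [0, 0, 0, 0],
  ],
)

```text
time_s: 22.05
position: [0.4486, 0.0113, 0.1022]
tool_rot: [0.0, 0.052, 0.999, -0.0]
ft_force: [-0.3, 0.1, 0.1]
width: 0.0003
grasp_force: 0.0
```

Approach to contact at (0.457, 0.0106), then follow the arc.

Call:
carry_out(
  commands=[
    [0.004, -0.0004, 0, 0],
    [0.004, -0.0003, 0, 0],
    [0.0013, 0.0014, 0.0007, -0.092],
    [0.0014, 0.0012, 0.0007, -0.091],
    [0, 0, 0, 0],
  ],
)

```text
time_s: 22.68
position: [0.4564, 0.013, 0.1028]
tool_rot: [-0.002, 0.143, 0.99, -0.001]
ft_force: [-4.3, -1.5, -1.0]
width: 0.0003
grasp_force: 2.4
```

Call:
carry_out(
  commands=[
    [0.0015, 0.0011, 0.0007, -0.09],
    [0.0016, 0.0009, 0.0007, -0.088],
    [0, 0, 0, 0],
  ],
)

```text
time_s: 23.05
position: [0.4572, 0.0152, 0.1034]
tool_rot: [-0.004, 0.23, 0.973, -0.001]
ft_force: [-7.9, -1.7, -0.5]
width: 0.0
grasp_force: 4.0
```

Call:
carry_out(
  commands=[
    [0.002, 0, 0.0003, -0.04],
    [0.002, 0, 0.0003, -0.04],
    [0, 0, 0, 0],
  ],
)

```text
time_s: 23.42
position: [0.4597, 0.0162, 0.104]
tool_rot: [-0.005, 0.269, 0.963, -0.0]
ft_force: [-12.9, 0.7, 5.8]
width: 0.0001
grasp_force: 6.3
```

Call:
carry_out(
  commands=[
    [0.002, 0, 0.0005, -0.04],
    [0.002, 0, 0.0005, -0.04],
    [0, 0, 0, 0],
  ],
)

```text
time_s: 23.8
position: [0.4623, 0.0172, 0.105]
tool_rot: [-0.006, 0.307, 0.952, -0.0]
ft_force: [-17.3, 3.8, 8.8]
width: 0.0003
grasp_force: 8.6
```

```bash
sed -i 's/    C=cloud(n,np.load(f"pics\/{tag}_{n}.npy")).reshape(-1,3)/    C=cloud(n,np.load(f"pics\/{tag}_{n}.npy")).reshape(-1,3); hs=cv2.cvtColor(cv2.imread(f"pics\/{tag}_{n}.png"),cv2.COLOR_BGR2HSV).reshape(-1,3); C=C[(hs[:,1]>100)]/' bar.py
python3 - <<'E'
from chk import *
fit("i","side",1.7)
chk("j",1.9)
E
```

```text
i side 137 G [ 0.4788 -0.0079  0.0987  1.6833] cost 0.0006079484086376492 cam plane h 0 nan [nan nan nan]
j top 0 G [ 0.478 -0.007  0.098  1.6  ] cost nan cam plane h 0 nan [nan nan nan]
j side 154 G [ 0.479  -0.0078  0.0991  1.9505] cost 0.0005782335618073679 cam plane h 0 nan [nan nan nan]
e 243 S [60, 60, 60, 63, 62, 63, 62, 70, 104, 109, 10, 9, 7, 10, 7, 9] V [232, 232, 231, 231, 231, 230, 230, 215, 108, 91, 132, 142, 143, 148, 147, 146]
e 244 S [59, 60, 60, 60, 63, 61, 61, 66, 78, 81, 13, 6, 8, 8, 8, 9] V [233, 233, 232, 231, 230, 231, 231, 225, 157, 98, 156, 163, 163, 166, 165, 167]
e 245 S [60, 63, 60, 60, 63, 63, 63, 60, 68, 77, 13, 11, 11, 11, 11, 7] V [233, 232, 233, 231, 232, 230, 231, 232, 219, 112, 137, 144, 145, 142, 140, 138]
j 243 S [54, 58, 37, 53, 47, 48, 50, 44, 43, 43, 41, 43, 47, 47, 44, 49] V [38, 53, 69, 72, 71, 74, 71, 70, 72, 71, 69, 71, 71, 71, 70, 67]
j 244 S [58, 49, 51, 55, 41, 41, 43, 41, 44, 46, 43, 47, 45, 57, 41, 43] V [44, 73, 80, 79, 75, 75, 78, 74, 75, 78, 77, 76, 73, 76, 74, 77]
j 245 S [48, 48, 53, 48, 56, 44, 44, 39, 42, 45, 47, 43, 46, 55, 47, 49] V [59, 79, 82, 85, 82, 82, 81, 84, 79, 80, 81, 77, 78, 79, 76, 78]
top [(-180, 425), (-170, 428), (-160, 427), (-150, 427), (-140, 423), (-130, 422), (-120, 421), (-110, 419), (-100, 415), (-90, 412), (-80, 411), (-70, 406), (-60, 404), (-50, 401), (-40, 397), (-30, 382), (-20, 382), (-10, 291), (0, 287), (10, 280), (20, 0), (30, 394), (40, 395), (50, 398), (60, 403), (70, 406), (80, 410), (90, 413), (100, 417), (110, 420), (120, 423), (130, 426), (140, 426), (150, 428), (160, 429), (170, 431)]
side [(-180, 0), (-170, 0), (-160, 0), (-150, 0), (-140, 1), (-130, 0), (-120, 1), (-110, 38), (-100, 37), (-90, 36), (-80, 34), (-70, 20), (-60, 3), (-50, 0), (-40, 0), (-30, 2), (-20, 0), (-10, 0), (0, -1), (10, -1), (20, 0), (30, 0), (40, 0), (50, -2), (60, -6), (70, -18), (80, -7), (90, 1), (100, 0), (110, 0), (120, 1), (130, 0), (140, -1), (150, 0), (160, 0), (170, 1)]
  return _methods._mean(a, axis=axis, dtype=dtype,
  ret = ret.dtype.type(ret / rcount)
bar.py:17: RuntimeWarning: Mean of empty slice.
  print(tag,n,len(B),"G",best.x.round(4),"cost",np.abs(best.fun).mean(),"cam plane h",len(cam),np.median((cam-best.x[:3])@A), cam.mean(0).round(4))
  ret = um.true_divide(
```

Call:
carry_out(
  commands=[
    [0.0016, -0.0003, 0.0007, -0.06],
    [0.0016, -0.0003, 0.0007, -0.06],
    [0, 0, 0, 0],
  ],
)

```text
time_s: 24.28
position: [0.4687, 0.017, 0.1071]
tool_rot: [-0.004, 0.363, 0.932, 0.001]
ft_force: [-9.9, 5.7, 7.0]
width: -0.0003
grasp_force: 5.9
```

Call:
carry_out(
  commands=[
    [0.0016, -0.0003, 0.0007, -0.05],
    [0, 0, 0, 0],
  ],
)

```text
time_s: 24.52
position: [0.4691, 0.0174, 0.1073]
tool_rot: [-0.005, 0.386, 0.922, 0.001]
ft_force: [-11.3, 8.5, 4.6]
width: -0.0001
grasp_force: 7.0
```

```bash
cat > s.py <<'E'
import warnings;warnings.filterwarnings("ignore")
from bar import *
import sys
tag=sys.argv[1];shot(tag,("side",));fit(tag,"side",float(sys.argv[2]))
# bolt tip in side: sample points along bolt axis (side frame) and depth/colour
T=np.array([.4875,.0785,.07])+np.array([-.0012,-.003,-.002])
for t in("j",tag):
    im=cv2.imread(f"pics/{t}_side.png");C=cloud("side",np.load(f"pics/{t}_side.npy"));r=[]
    for dy in(-.030,-.027,-.024,-.021,-.018,-.015,-.012,-.009):
        (u,v),_=w2px("side",T+[0,dy,.004]);u,v=int(round(u)),int(round(v))
        r.append((round(dy*1e3),int(round(C[v,u,2]*1e3)),im[v,u].tolist()))
    print(t,r)
G=np.array([.4795,-.0057,.1019]);cam=G-.0235*A+np.array([-.0004,-.0023,-.003]);C=cloud("side",np.load(f"pics/{tag}_side.npy"))
print([(int(a),round(((lambda uv:C[int(round(uv[1])),int(round(uv[0]))])(w2px("side",cam+.027*(np.cos(np.radians(a))*U-np.sin(np.radians(a))*ey))[0])-cam)@A*1e3)) for a in range(40,135,5)])
E
python3 s.py k 2.1
```

```text
k side 210 G [ 0.4792 -0.008   0.0991  2.3202] cost 0.0005994406035777843 cam plane h 0 nan [nan nan nan]
j [(-30, 110, [72, 80, 85]), (-27, 117, [79, 80, 78]), (-24, 116, [79, 78, 75]), (-21, 119, [80, 77, 75]), (-18, 125, [70, 68, 65]), (-15, 130, [46, 43, 41]), (-12, 133, [51, 50, 47]), (-9, 134, [34, 29, 30])]
k [(-30, 112, [79, 82, 81]), (-27, 118, [54, 54, 51]), (-24, 121, [40, 39, 37]), (-21, 123, [33, 31, 28]), (-18, 126, [29, 26, 26]), (-15, 128, [22, 17, 17]), (-12, 130, [24, 26, 23]), (-9, 133, [30, 28, 27])]
[(40, 0), (45, 0), (50, 1), (55, 1), (60, 1), (65, 0), (70, 2), (75, 0), (80, 0), (85, 2), (90, 3), (95, 4), (100, -5), (105, 1), (110, 0), (115, 0), (120, 0), (125, -1), (130, 2)]
```

Call:
carry_out(
  commands=[
    [-0.006, 0.003, 0, 0],
    [-0.02, 0.005, 0.01, 0],
    [-0.02, 0, 0.04, 0],
    [-0.04, 0, 0.03, 0],
    [-0.06, 0, 0, 0],
    [0, 0, 0, 0],
    [0, 0, 0, 0],
  ],
)

```text
time_s: 25.45
position: [0.3298, 0.0221, 0.1892]
tool_rot: [0.002, 0.387, 0.922, 0.001]
ft_force: [0.4, 0.8, 0.4]
width: -0.0
grasp_force: 0.0
```

```bash
python3 -W ignore - <<'E'
from chk import *
chk("l",2.3)
C=cloud("top",np.load("pics/l_top.npy"));c=C[240:254,247:258].reshape(-1,3);print("striker z",np.percentile(c[:,2],[10,50,90]))
a,b=cv2.imread("pics/a_top.png").astype(int),cv2.imread("pics/l_top.png").astype(int)
for n,u,v in(("man",400,264),("dark",184,252),("rA",285,127),("rB",319,131),("blue",370,224),("red",395,178)): print(n,abs(a-b)[v-10:v+11,u-10:u+11].mean().round(1))
o=sensors.get_obs();print(o["time_s"],o["ft_force"])
E
```

```text
l top 186 G [ 0.4792 -0.0059  0.1018  2.3179] cost 0.0010874969769737394 cam plane h 0 nan [nan nan nan]
l side 206 G [ 0.4792 -0.0078  0.099   2.3013] cost 0.0006636755479561802 cam plane h 0 nan [nan nan nan]
e 243 S [60, 60, 60, 63, 62, 63, 62, 70, 104, 109, 10, 9, 7, 10, 7, 9] V [232, 232, 231, 231, 231, 230, 230, 215, 108, 91, 132, 142, 143, 148, 147, 146]
e 244 S [59, 60, 60, 60, 63, 61, 61, 66, 78, 81, 13, 6, 8, 8, 8, 9] V [233, 233, 232, 231, 230, 231, 231, 225, 157, 98, 156, 163, 163, 166, 165, 167]
e 245 S [60, 63, 60, 60, 63, 63, 63, 60, 68, 77, 13, 11, 11, 11, 11, 7] V [233, 232, 233, 231, 232, 230, 231, 232, 219, 112, 137, 144, 145, 142, 140, 138]
l 243 S [62, 62, 61, 62, 52, 17, 7, 7, 7, 15, 13, 14, 11, 7, 4, 9] V [229, 229, 231, 229, 214, 151, 138, 139, 137, 140, 142, 141, 140, 144, 140, 143]
l 244 S [62, 64, 65, 62, 50, 12, 11, 9, 6, 9, 8, 8, 9, 6, 6, 9] V [232, 230, 229, 229, 221, 167, 167, 169, 162, 169, 166, 163, 165, 164, 163, 162]
l 245 S [64, 61, 64, 63, 63, 18, 12, 10, 10, 5, 7, 12, 14, 9, 11, 11] V [230, 230, 230, 227, 195, 157, 151, 151, 147, 143, 142, 145, 1
[... 214 characters left out ...]
, 1), (0, -4), (10, -1), (20, 0), (30, 1), (40, -2), (50, -4), (60, -1), (70, 0), (80, -4), (90, 4), (100, 1), (110, 0), (120, 2), (130, -1), (140, 16), (150, 34), (160, 37), (170, 37)]
side [(-180, 0), (-170, 0), (-160, 0), (-150, 0), (-140, 36), (-130, 38), (-120, 35), (-110, 37), (-100, 36), (-90, 37), (-80, 34), (-70, 26), (-60, 20), (-50, 14), (-40, 2), (-30, 0), (-20, 1), (-10, 0), (0, 0), (10, 1), (20, -1), (30, 1), (40, 0), (50, 1), (60, 1), (70, 0), (80, 1), (90, 0), (100, -2), (110, 0), (120, 1), (130, -1), (140, 0), (150, -1), (160, -2), (170, 0)]
striker z [0.05837314 0.06192301 0.06489103]
man 12.8
dark 8.6
rA 9.6
rB 9.7
blue 15.3
red 7.8
25.55 [0.57340116 0.3119798  0.51288881]
```

```bash
python3 -c "
from rig import manip
print(manip.finish_job())"
```

```text
the job is handed in; nothing more can be done
None
```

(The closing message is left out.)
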